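# Complete the dry-laid brick wall section on its display mount

## Robot

A 6-joint arm with a two-finger parallel gripper is mounted at the origin on the work surface. World frame = base frame: x ahead of the robot, y to its left, z up, the work surface at z = 0. Lengths are in m, angles in rad, forces in N, time in s.
With the tool pointing down it reaches from about 0.35 to 0.975 m from the base axis. Payload 7.1 kg.
Tool frame: the origin (TCP) lies midway between the tips of the shut fingers; the grasp point (between the pads) lies 19 mm behind it; z points along the fingers, x is the direction in which the jaws open and shut, and the axes are right-handed (so a half turn about z gives the same grasp; the last joint's range is limited). The gripper opens to 88 mm and grips with 3 to 60 N. Pads are 20 mm wide; open, the fingers measure 115 mm over their backs; the gripper's body (75 mm by 178 mm) begins 61 mm behind the grasp point.
Start: joints at [1.138, 0.423, 1.63, -0, 1.089, -0.019], TCP at [0.251, 0.572, 0.223] pointing down, gripper open.
Joint ranges: [-3, 3], [-0.9, 2.11], [0.09, 2.58], [-1.31, 4.45], [0.11, 2.69], [-2.54, 2.54]. Speed limits (rad/s): [2.39, 2.39, 3.01, 3.14, 3.14, 3.14].

## Interface

Orientations are given as a unit quaternion [w, x, y, z].
In Python, from station import move_pose, movel, movej, command_gripper, wait, inverse_kinematics, read_camera, camera_info, MotionError, job_done, get_time, get_joint_pos, get_qvel, get_effort, get_tcp_pos, get_ee_rot, get_ft_force, get_ft_torque, get_grip_width gives the robot as it stands. Calls block until the motion is done:
- move_pose(position, orientation): joint-space move of the TCP to a pose.
- movel(position, frame=None, v=0.15, until_force=None): straight line of the TCP; frame=None keeps the orientation; v is the mean speed in m/s. With until_force (N) it stops when the force on the tool has changed by that much, and returns True; else False.
- movej(angles): joint-space move.
- command_gripper(opening): opening from 0.0 (shut) to 1.0 (fully open); the grip force is fixed at half the most; returns when the fingers have stopped.
- wait(seconds).
- inverse_kinematics(position, orientation): joint angles nearest the present ones, or None.
- read_camera(name): name is "scene" or "side" or "wrist"; returns the picture (420x560x3 uint8, red, green, blue); there is no depth.
- camera_info(name): a dict with "intrinsics" (3x3 intrinsics, pixels), "T" (4x4, takes a point from camera to world coordinates); the wrist camera has in their place "tool_from_camera" (4x4, takes a point from camera to tool coordinates, whose origin is the TCP and whose axes are the tool frame's). Camera axes: x right, y up, looking along -z (the intrinsics and any distortion apply to the point x, -y, -z); pixel columns grow to the right and rows downward; lengths in m; the calibration is good to about 2 mm. A picture is of the moment at which its call begins: read the wrist's pose just before it. camera_info takes no time and is no camera call.
A pose or a line that the arm cannot do raises MotionError and nothing moves.
- job_done(): hands the job in, once; it reports no verdict.
Readings, each from a call of its own:
- get_time(): time.
- get_joint_pos(): joint angles.
- get_qvel(): joint speeds.
- get_effort(): joint torques, N m.
- get_tcp_pos(): TCP position.
- get_ee_rot(): TCP orientation.
- get_ft_force(): force on the tool from outside, world axes, zero at the start.
- get_ft_torque(): the same for the moment, N m.
- get_grip_width(): opening from 0.0 (shut) to 1.0 (fully open).
Only numpy, scipy, OpenCV 4.12 (cv2) and the standard library are available. Lean on these libraries where they do the work, as an engineer would, in place of code of your own. Each camera call takes 0.05 s, during which the arm holds its last target.

## Task

This piece of excavated brick wall is going on display: lay the three loose bricks and the half brick dry on the standing part, so that the second course is closed and a full third course lies on top of it. Keep the half-brick bond: every upright joint stands over the middle of a brick below, with the same narrow gap between neighbours as in the bottom course, all faces flush and every brick flat. Set the bricks down gently, do not drop them, and leave the jar, the beaker, the crate of sherds and the brush where they are.

Things in the scene. Friction and masses are not known exactly. Their poses are not given: they have to be found in the camera images.
- wall: Fixed display mount with the standing part of the wall. Origin on the bench under its middle; y along the wall, x across it, z up. Plywood base 120 (x) by 366 (y) mm, 18 high. On it the bottom course: two fixed bricks 150 x 60 x 38 mm end to end with a 6 mm joint, tops 56 mm above the bench. Wall faces at x = +-30 mm, wall ends at y = +-153 mm.
- fixed_half (a point): Underside centre of the fixed half brick, the only piece of the second course that stands: 72 mm along the wall, 60 mm across, its underside 56 mm and its top 94 mm above the bench. It covers y = +81 to +153 mm of the wall. Axes as the wall's.
- end_plate (a point): Top edge, middle of the inner face, of the fixed dark steel plate across the wall's +y end: inner face at y = +163 mm (10 mm clear of the wall's end), 5 mm thick, 70 mm wide (x), its top 150 mm above the bench. The wall's -y end is open.
- second_course (a point): Middle of the wall (x = 0, y = 0) on top of the bottom course, 56 mm above the bench, axes as the wall's: a whole brick belongs with its underside centre here, its length along y. The half brick belongs 117 mm from here to -y, at the same height; 6 mm gaps between all neighbours.
- third_course (a point): Middle of the wall (x = 0, y = 0) at the height of the top of the second course, 94 mm above the bench, axes as the wall's: the two whole bricks of the top course belong with their underside centres 78 mm from here to +y and to -y, lengthwise along y, with a 6 mm gap between them. No gap between courses.
- brick_a: A loose old brick, 150 mm long (its own x axis), 60 mm wide (its y) and 38 mm high (z), about 0.6 kg, lying flat; origin at the centre of its underside. Red. The half brick lies on top of it at the start; it may be on the left or the right of the wall. The three whole bricks may go in any whole-brick places.
- brick_b: A loose old brick, 150 mm long (its own x axis), 60 mm wide (its y) and 38 mm high (z), about 0.6 kg, lying flat; origin at the centre of its underside. Pale reddish brown. It lies on the bench on the other side, left or right. The three whole bricks may go in any whole-brick places.
- brick_c: A loose old brick, 150 mm long (its own x axis), 60 mm wide (its y) and 38 mm high (z), about 0.6 kg, lying flat; origin at the centre of its underside. Buff. It lies on the bench between the robot and the wall. The three whole bricks may go in any whole-brick places.
- half_brick: Yellowish half brick, 72 mm long (its own x axis), 60 mm wide (its y) and 38 mm high, about 0.3 kg; origin at the centre of its underside. At the start it lies flat on top of brick_a, turned somewhat against it.
- jar: Bystander: fragile brown pottery jar standing on the bench, largest diameter 98 mm, 122 mm high; origin at the centre of its foot, z up. Leave it standing where it is.
- beaker: Bystander: fragile reddish pottery beaker standing on the bench beyond the wall, largest diameter 64 mm, 85 mm high; origin at the centre of its foot, z up. Leave it standing where it is.
- crate: Bystander: small dark green open crate of potsherds, 120 mm (its x) by 170 mm (its y), 75 mm high; origin under its centre. Leave it where it is.
- brush: Bystander: cleaning brush 190 mm long lying on the bench beyond the wall; its x axis runs along it from handle to bristles, origin under its middle. Leave it where it is.

How it is judged:
By the outcome, as a careful person would: the job done as asked, in the order asked, and still so for the second after the job is handed in, with the robot touching nothing.
It also fails if it takes over 72 s, if anything falls off the work surface, if the arm or the gripper's body presses on something with over 40 N, if the wrist force passes 120 N, or if a joint passes its speed limit or range.

## Working session

There is one attempt and no reset: what is moved stays moved. The work goes in short steps, each a Python script; the robot and the scene stay as the last script left them, time stands still between calls to the robot, and variables do not carry over. Pictures are saved under pics/ and viewed, and the job is handed in when it is done.

```bash
ls; mkdir -p pics
python3 - <<'E'
from station import *
import cv2,numpy as np
np.set_printoptions(precision=4,suppress=True)
for n in ["scene","side","wrist"]:
    im=read_camera(n); cv2.imwrite(f"pics/{n}0.png",im[:,:,::-1]); i=camera_info(n); print(n,i)
print(get_time(),get_tcp_pos(),get_ee_rot(),get_grip_width())
E
```

```text
pics
scene {'intrinsics': array([[388.6499,   0.    , 282.2584],
       [  0.    , 388.6499, 199.2491],
       [  0.    ,   0.    ,   1.    ]]), 'T': array([[ 0.65  , -0.5034,  0.5693,  1.1936],
       [ 0.7598,  0.4453, -0.4738, -0.4903],
       [-0.015 ,  0.7405,  0.6719,  0.8497],
       [ 0.    ,  0.    ,  0.    ,  1.    ]])}
side {'intrinsics': array([[436.9178,   0.    , 278.3925],
       [  0.    , 436.9178, 219.7047],
       [  0.    ,   0.    ,   1.    ]]), 'T': array([[ 0.9957,  0.0548, -0.0753,  0.5211],
       [-0.0932,  0.5716, -0.8152, -0.842 ],
       [-0.0016,  0.8187,  0.5742,  0.7083],
       [ 0.    ,  0.    ,  0.    ,  1.    ]])}
wrist {'intrinsics': array([[309.2557,   0.    , 279.2651],
       [  0.    , 309.2557, 205.469 ],
       [  0.    ,   0.    ,   1.    ]]), 'tool_from_camera': array([[ 1.    , -0.0008,  0.0003, -0.0004],
       [-0.0007, -0.9636, -0.2674, -0.0726],
       [ 0.0005,  0.2674, -0.9636, -0.1614],
       [ 0.    ,  0.    ,  0.    ,  1.    ]])}
0.15 [0.2511 0.5719 0.2221] [ 0.0003  0.8373  0.5468 -0.0005] 1.0006137597631724
```

View pics/scene0.png

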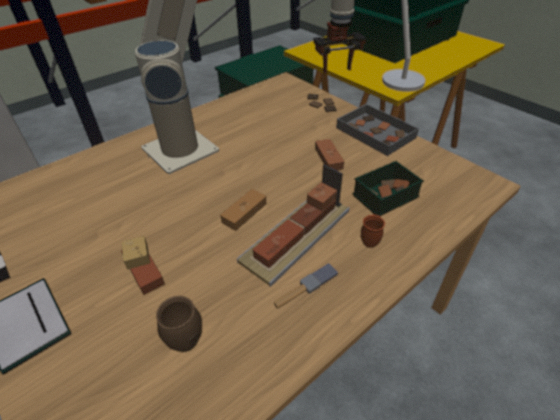

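View pics/side0.png

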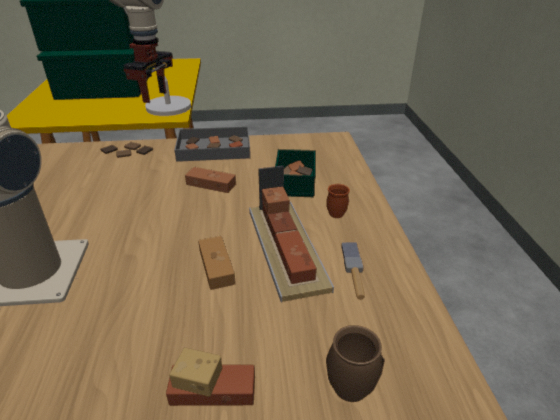

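View pics/wrist0.png

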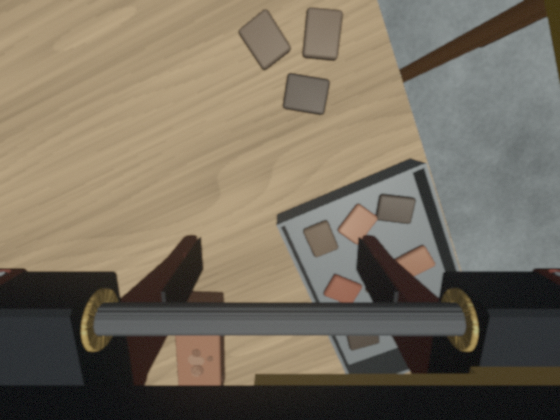

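The pictures show the wall mid-bench: the scene view has it around px (295,235) and the side view around (288,245). Brick_a with the half brick on it is at the right (side px 210,380), brick_b is at the left (side px 210,180), and brick_c is in front of the wall (side px 216,260). I'll get rough positions by ray casting.

```bash
cat > h.py <<'E'
from station import *
import cv2,numpy as np
from scipy.spatial.transform import Rotation as R
np.set_printoptions(precision=4,suppress=True)
def Rq(q): return R.from_quat(q,scalar_first=True).as_matrix()
def camT(n,tcp=None,q=None):
    i=camera_info(n)
    if n!="wrist": return i["intrinsics"],np.array(i["T"])
    T=np.eye(4);T[:3,:3]=Rq(q);T[:3,3]=tcp
    return i["intrinsics"],T@i["tool_from_camera"]
def cast(K,T,px,z):
    px=np.atleast_2d(np.asarray(px,float))
    d=np.c_[(px[:,0]-K[0,2])/K[0,0],-(px[:,1]-K[1,2])/K[1,1],-np.ones(len(px))]@T[:3,:3].T
    o=T[:3,3]; return o+d*((z-o[2])/d[:,2])[:,None]
def proj(K,T,P):
    P=np.atleast_2d(P); c=(P-T[:3,3])@T[:3,:3]
    return np.c_[K[0,2]+K[0,0]*c[:,0]/-c[:,2],K[1,2]-K[1,1]*c[:,1]/-c[:,2]]
def qdown(a):
    # tool z down, tool x (jaw direction) along world angle a
    x=np.array([np.cos(a),np.sin(a),0]);z=np.array([0,0,-1.]);y=np.cross(z,x)
    return R.from_matrix(np.c_[x,y,z]).as_quat(scalar_first=True)
def snap(name,n="wrist"):
    p=np.array(get_tcp_pos());q=np.array(get_ee_rot());im=read_camera(n)
    cv2.imwrite(f"pics/{name}.png",im[:,:,::-1]); np.savez(f"pics/{name}.npz",p=p,q=q)
    return im,*camT(n,p,q)
def load(name):
    d=np.load(f"pics/{name}.npz"); return cv2.imread(f"pics/{name}.png"),*camT("wrist",d["p"],d["q"])
E
python3 - <<'E'
from h import *
S=camT("side");C=camT("scene")
def p(l,s,c,z):
    print(l,"side",cast(*S,s,z)[0] if s else "", "scene",cast(*C,c,z)[0] if c else "")
p("a",(212,385),(148,275),.03);p("half",(197,370),(135,250),.076)
p("b",(210,180),(329,153),.03);p("c",(216,258),(244,208),.035)
p("base-yx+",(328,285),(275,278),.018);p("base -y x-",(278,298),(239,258),.018)
p("base +y x-",(250,208),None,.018);p("base+y x+",None,(350,210),.018)
p("plate top",(272,168),(332,168),.15)
p("jar foot",(355,390),(180,340),0);p("beaker foot",(338,214),(372,243),0)
p("brush end",(359,292),(277,304),0);p("brush b",(350,245),(335,268),0)
p("crate",(295,190),(388,205),0)
E
```

```text
a side [ 0.4469 -0.3713  0.03  ] scene [ 0.4905 -0.3644  0.03  ]
half side [ 0.4257 -0.3719  0.076 ] scene [ 0.4332 -0.3607  0.076 ]
b side [0.4185 0.3553 0.03  ] scene [0.4223 0.375  0.03  ]
c side [ 0.4464 -0.0303  0.035 ] scene [ 0.4562 -0.0291  0.035 ]
base-yx+ side [ 0.6996 -0.1294  0.018 ] scene [ 0.7083 -0.1164  0.018 ]
base -y x- side [ 0.583  -0.1593  0.018 ] scene [ 0.5923 -0.148   0.018 ]
base +y x- side [0.5362 0.2039 0.018 ] scene 
base+y x+ side  scene [0.6646 0.2205 0.018 ]
plate top side [0.5998 0.1924 0.15  ] scene [0.5938 0.201  0.15  ]
jar foot side [ 0.7022 -0.3853  0.    ] scene [ 0.6871 -0.388   0.    ]
beaker foot side [0.7873 0.1757 0.    ] scene [0.7876 0.1807 0.    ]
brush end side [ 0.7705 -0.1401  0.    ] scene [ 0.7622 -0.1553  0.    ]
brush b side [0.7891 0.0315 0.    ] scene [0.7798 0.0356 0.    ]
crate side [0.6808 0.3197 0.    ] scene [ 0.7174  0.3433 -0.    ]
```

Run:
```python
from h import *
move_pose([0.61,0.075,0.33],qdown(0.12)); print(get_time())
snap("w1")
move_pose([0.45,0.0,0.28],qdown(0.12)); print(get_time())
snap("c1"); print(get_tcp_pos(),get_joint_pos())
```

```text
2.375
3.1833
[0.4521 0.0004 0.281 ] [-0.0255  0.0881  1.9375  0.0002  1.1132 -0.1461]
```

View pics/w1.png

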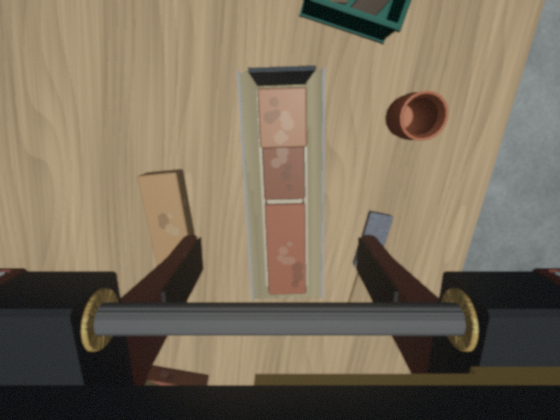

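View pics/c1.png

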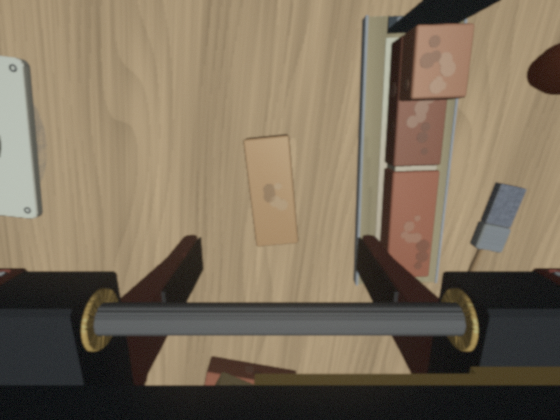

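The w1 view shows the wall upright at cols 240-325 and rows 65-300. The fixed half's top covers rows 88-147, and the joint is at row 201. In c1, brick_c's top face has corners near (245,137), (289,135), (298,243) and (257,246).

Run:
```python
import cv2,numpy as np
a=cv2.imread("pics/w1.png");c=cv2.imread("pics/c1.png")
f=lambda im,x,y,w,h,s:cv2.resize(im[y:y+h,x:x+w],None,fx=s,fy=s,interpolation=cv2.INTER_NEAREST)
cv2.imwrite("pics/z1.png",np.hstack([f(a,235,60,100,120,4),f(a,235,180,100,120,4)]))
cv2.imwrite("pics/z2.png",f(c,220,115,110,140,4))
for r in (110,130,170,190,230,270): print(r,[tuple(v) for v in a[r,255:315:2]][:6],'..',[tuple(map(int,v)) for v in a[r,299:315:2]])
```

```text
110 [(np.uint8(114), np.uint8(140), np.uint8(147)), (np.uint8(121), np.uint8(143), np.uint8(151)), (np.uint8(104), np.uint8(124), np.uint8(153)), (np.uint8(120), np.uint8(141), np.uint8(175)), (np.uint8(120), np.uint8(142), np.uint8(177)), (np.uint8(119), np.uint8(142), np.uint8(176))] .. [(126, 149, 181), (126, 148, 180), (127, 149, 182), (106, 128, 158), (111, 137, 149), (122, 149, 157), (123, 151, 158), (122, 149, 156)]
130 [(np.uint8(114), np.uint8(139), np.uint8(148)), (np.uint8(120), np.uint8(143), np.uint8(151)), (np.uint8(111), np.uint8(130), np.uint8(147)), (np.uint8(111), np.uint8(134), np.uint8(166)), (np.uint8(117), np.uint8(139), np.uint8(174)), (np.uint8(117), np.uint8(141), np.uint8(175))] .. [(121, 143, 178), (120, 143, 177), (120, 143, 177), (105, 127, 159), (103, 128, 141), (112, 138, 147), (120, 147, 155), (122, 149, 157)]
170 [(np.uint8(115), np.uint8(140), np.uint8(149)), (np.uint8(115), np.uint8(141), np.uint8(148)), (np.uint8(126), np.uint8(149), np.uint8(157)), (np.uint8(151), np.uint8(170), np.uint8(177)), (np.uint8(108), np.uint8(125), np.uint8(143)), (np.ui
[... 744 characters left out ...]
 (np.uint8(115), np.uint8(140), np.uint8(147)), (np.uint8(137), np.uint8(158), np.uint8(166)), (np.uint8(133), np.uint8(150), np.uint8(165))] .. [(88, 110, 155), (89, 109, 155), (90, 110, 153), (120, 138, 157), (142, 164, 171), (116, 142, 150), (118, 145, 153), (121, 148, 157)]
270 [(np.uint8(112), np.uint8(138), np.uint8(146)), (np.uint8(109), np.uint8(135), np.uint8(143)), (np.uint8(108), np.uint8(134), np.uint8(142)), (np.uint8(110), np.uint8(136), np.uint8(144)), (np.uint8(115), np.uint8(139), np.uint8(147)), (np.uint8(133), np.uint8(154), np.uint8(162))] .. [(77, 95, 131), (78, 96, 138), (84, 103, 149), (102, 122, 148), (135, 155, 164), (119, 146, 154), (120, 147, 155), (120, 149, 156)]
```

View pics/z1.png

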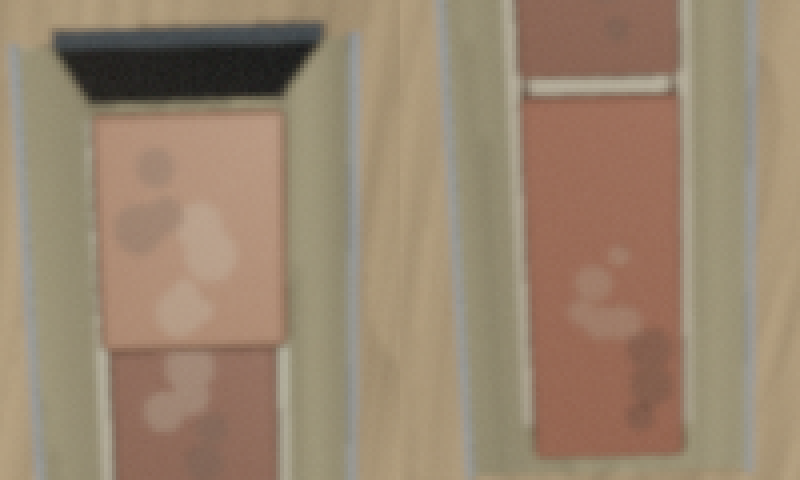

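View pics/z2.png

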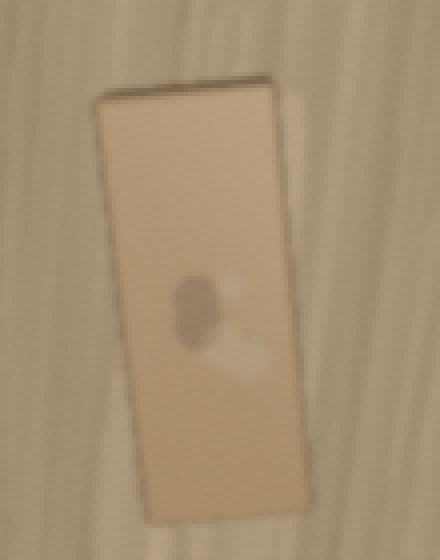

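```bash
cat >> h.py <<'E'
def quadfit(im,cor,w=4.,m=0.12):
    """refine the 4 edges of a bright face from guessed corners; returns subpixel corners and rms"""
    im=cv2.GaussianBlur(im.astype(np.float32),(0,0),0.6); cor=np.array(cor,np.float32); cen=cor.mean(0)
    for it in range(2):
        L=[];res=[]
        for i in range(4):
            a,b=cor[i],cor[(i+1)%4]; n=np.array([b[1]-a[1],a[0]-b[0]]);n/=np.linalg.norm(n)
            if n@(cen-a)>0:n=-n
            s=np.arange(-w,w+.01,.25); pts=[]
            for t in np.linspace(m,1-m,40):
                P=(a+(b-a)*t)+s[:,None]*n; P=P.astype(np.float32)
                v=cv2.remap(im,P[:,0][None],P[:,1][None],cv2.INTER_LINEAR)[0]
                d=np.linalg.norm(v-v[:5].mean(0),axis=1); 
                k=np.argmax(d>0.5*d.max())
                if d.max()>12 and k>0: pts.append(P[k]-n*.25*(d[k]-.5*d.max())/max(d[k]-d[k-1],1e-6))
            pts=np.array(pts,np.float32)
            for _ in range(2):
                vx,vy,x0,y0=cv2.fitLine(pts,cv2.DIST_HUBER,0,.01,.01).ravel()
                r=(pts[:,0]-x0)*-vy+(pts[:,1]-y0)*vx; keep=abs(r)<max(.5,2*np.median(abs(r))); pts=pts[keep]
            L.append(np.cross([x0,y0,1],[x0+vx,y0+vy,1]));res.append((len(pts),round(float(np.std(r[keep])),2)))
        c=[]
        for i in range(4):
            p=np.cross(L[i-1],L[i]);c.append(p[:2]/p[2])
        cor=np.array(c,np.float32)
    return cor,res
def face(im,K,T,cor,z,**k):
    """corner order: +y-left, +y-right, -y-right, -y-left in image; returns corners, centre, axis angle, dims"""
    c,res=quadfit(im,cor,**k); W=cast(K,T,c,z)[:,:2]
    v=(W[0]+W[1]-W[2]-W[3])/2; u=(W[1]+W[2]-W[0]-W[3])/2
    return W,W.mean(0),np.arctan2(v[1],v[0]),np.arctan2(u[1],u[0]),(np.linalg.norm(v),np.linalg.norm(u)),res,c
E
python3 - <<'E'
from h import *
im,K,T=load("w1")
W,c,a,b,d,r,px=face(im,K,T,[(258.5,88),(306,88),(306,146.5),(262,147)],.094)
print("fh",W,c,a-np.pi/2,b,d,r,px)
W,c2,a2,b,d,r,px=face(im,K,T,[(266,204),(304.8,204),(306.5,293.5),(269.5,294.5)],.056)
print("low",W,c2,a2-np.pi/2,b,d,r,px)
v=c-c2; print("yaw by centres",np.arctan2(v[1],v[0])-np.pi/2,np.linalg.norm(v),"exp .195")
im,K,T=load("c1")
W,c,a,b,d,r,px=face(im,K,T,[(244.3,139.5),(288.5,136),(298.3,243.5),(256.8,246)],.038)
print("c",W,c,a-np.pi/2,b,d,r,px)
W,c,a,b,d,r,px=face(im,K,T,[(403,26),(471,26),(467,97),(413,99)],.094)
print("fh from c1",c,a-np.pi/2,b,d,r,px)
E
```

```text
fh [[0.572  0.1842]
 [0.6257 0.1926]
 [0.6364 0.1211]
 [0.5831 0.1128]] [0.6043 0.1527] 0.15118675437860896 0.15524539762917924 (np.float64(0.07226167300131238), np.float64(0.05420398856062653)) [(40, 0.11), (40, 0.07), (29, 0.15), (34, 0.11)] [[258.9749  85.4457]
 [304.1918  83.8305]
 [304.4714 144.9138]
 [261.7916 146.3421]]
low [[ 0.5934  0.0285]
 [ 0.6518  0.0372]
 [ 0.6741 -0.1103]
 [ 0.6167 -0.12  ]] [ 0.634  -0.0411] 0.1527620972415642 0.15759129467940597 (np.float64(0.14978944324359966), np.float64(0.05866272968169778)) [(40, 0.06), (40, 0.08), (40, 0.11), (40, 0.09)] [[264.091  203.24  ]
 [304.655  202.2469]
 [305.1961 293.1609]
 [268.5227 294.636 ]]
yaw by centres 0.15206438814628553 0.1960566711893143 exp .195
c [[ 0.4025  0.0416]
 [ 0.4555  0.0532]
 [ 0.4875 -0.0913]
 [ 0.435  -0.1027]] [ 0.4451 -0.0248] 0.22002840073858732 0.21524403365213313 (np.float64(0.14800005039479797), np.float64(0.05398173497187059)) [(40, 0.05), (40, 0.14), (36, 0.14), (40, 0.15)] [[244.3933 140.1949]
 [286.5612 136.0722]
 [296.133  243.3927]
 [258.1385 246.7415]]
fh from c1 [0.6012 0.1502] 0.3314422374245849 0.159544250500357 (np.float64(0.07036131578422146), np.float64(0.06378869339242219)) [(31, 0.14), (29, 0.26), (38, 0.17), (32, 1.63)] [[399.9873  25.4042]
 [473.7093  22.3752]
 [467.0558  95.1845]
 [416.5412  97.3249]]
```

```bash
python3 - <<'E'
import re
s=open("h.py").read()
s=s.replace("""                k=np.argmax(d>0.5*d.max())
                if d.max()>12 and k>0: pts.append(P[k]-n*.25*(d[k]-.5*d.max())/max(d[k]-d[k-1],1e-6))
""","""                g=np.linalg.norm(v[4:]-v[:-4],axis=1)*np.exp(-.5*(s[2:-2]/(.6*w))**2); k=int(np.argmax(g))
                if g[k]>8 and 0<k<len(g)-1:
                    o=.5*(g[k-1]-g[k+1])/min(g[k-1]+g[k+1]-2*g[k],-1e-6); pts.append(P[k+2]+n*.25*o)
""")
open("h.py","w").write(s)
E
cat > t.py <<'E'
from h import *
def dr(im,px,x,y,w,h,s):
    z=cv2.resize(im[y:y+h,x:x+w],None,fx=s,fy=s,interpolation=cv2.INTER_NEAREST)
    q=((px-[x,y]+.5)*s).astype(int); cv2.polylines(z,[q.reshape(-1,1,2)],True,(0,255,0),1); return z
im,K,T=load("w1")
W,c,a,b,d,r,px=face(im,K,T,[(258.5,88),(306,88),(306,146.5),(262,147)],.094)
print("fh",W,c,a-np.pi/2,b,d,r,px)
z1=dr(im,px,240,70,100,120,4)
W,c2,a2,b,d,r,px=face(im,K,T,[(266,204),(304.8,204),(306.5,293.5),(269.5,294.5)],.056)
print("low",W,c2,a2-np.pi/2,b,d,r,px)
v=c-c2; print("yaw by centres",np.arctan2(v[1],v[0])-np.pi/2,np.linalg.norm(v),"exp .195")
im,K,T=load("c1")
W,c,a,b,d,r,px=face(im,K,T,[(244.3,139.5),(288.5,136),(298.3,243.5),(256.8,246)],.038)
print("c",W,c,a-np.pi/2,b,d,r,px)
z2=dr(im,px,220,130,100,120,4);cv2.imwrite("pics/z3.png",np.hstack([z1,z2]))
W,c,a,b,d,r,px=face(im,K,T,[(403,26),(471,26),(467,97),(413,99)],.094)
print("fh from c1",c,a-np.pi/2,b,d,r,px)
E
python3 t.py
```

```text
fh [[0.5718 0.1866]
 [0.627  0.1863]
 [0.6366 0.1208]
 [0.5824 0.1127]] [0.6044 0.1516] 0.14413964656029554 0.07165575332179609 (np.float64(0.07039713078665356), np.float64(0.05484976939078463)) [(24, 0.36), (40, 0.03), (40, 0.24), (32, 0.18)] [[259.0131  83.3144]
 [304.4506  89.4849]
 [304.5797 145.1649]
 [261.2334 146.3208]]
low [[ 0.5932  0.0285]
 [ 0.6513  0.0372]
 [ 0.6749 -0.11  ]
 [ 0.6165 -0.1203]] [ 0.634  -0.0412] 0.1570791811268042 0.16223530304788333 (np.float64(0.14987357338674506), np.float64(0.05902927447756053)) [(40, 0.19), (40, 0.13), (40, 0.14), (40, 0.19)] [[263.9655 203.2739]
 [304.3163 202.2009]
 [305.7168 293.0642]
 [268.3975 294.7926]]
yaw by centres 0.15218160570030137 0.1950108786026676 exp .195
c [[ 0.4038  0.0423]
 [ 0.4589  0.0543]
 [ 0.4913 -0.0902]
 [ 0.4302 -0.1039]] [ 0.446  -0.0243] 0.19947646035552702 0.21722250776386673 (np.float64(0.14828275788369186), np.float64(0.059480786800045676)) [(40, 0.15), (35, 0.21), (31, 0.16), (33, 0.4)] [[245.4957 139.7458]
 [289.3083 135.5484]
 [298.9049 242.9613]
 [254.6212 247.0964]]
fh from c1 [0.6012 0.1497] 0.29887842071935156 0.14848000982299112 (np.float64(0.07082528432047826), np.float64(0.06413669252401345)) [(32, 0.15), (40, 0.21), (25, 0.07), (15, 0.59)] [[400.9916  25.3492]
 [474.7182  22.4564]
 [466.0825  96.7181]
 [415.0972  97.5974]]
```

View pics/z3.png

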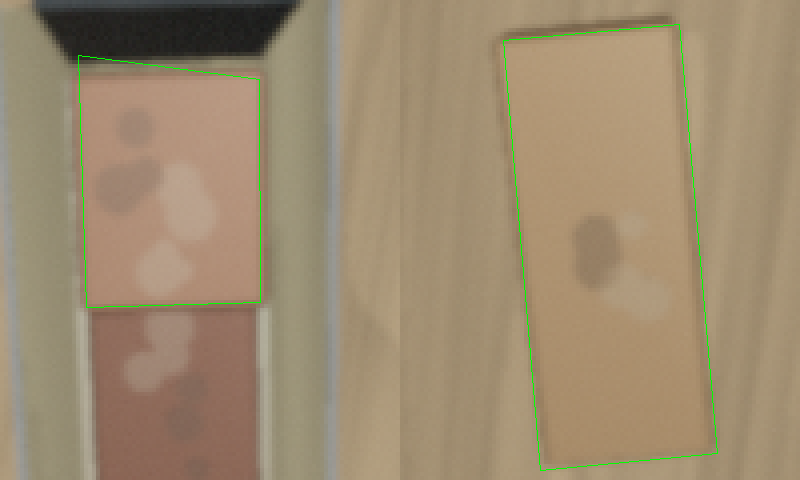

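```bash
cat >> h.py <<'E'
W0=np.array([.6221,.0361]);WY=.1535
def wall(x,y,yaw=WY):
    c,s=np.cos(WY),np.sin(WY); return W0+np.array([c*x-s*y,s*x+c*y])
def rep(l=""): print(l,"t%.2f"%get_time(),np.array(get_tcp_pos()),"F",np.array(get_ft_force()),"w%.3f"%(get_grip_width()*88))
def pick(xy,a,z,up=.12,lift=.2):
    q=qdown(a); move_pose([*xy,up],q); movel([*xy,z],v=.12); wait(.1); rep("low"); print(np.array(get_ee_rot())-q)
    command_gripper(0.5); rep("grip"); movel([*xy,lift],v=.2); rep("lift")
E
python3 - <<'E'
from h import *
pick([.4462,-.0243],.218,.006)
E
```

```text
low t5.12 [ 0.4468 -0.0243  0.0067] F [ 0.5253 -0.1404 -0.05  ] w88.084
[ 0.0001  0.     -0.      0.0007]
grip t5.67 [ 0.4456 -0.0243  0.006 ] F [-3.1738 -0.2213  5.6762] w59.823
lift t6.79 [ 0.4453 -0.0242  0.1989] F [-0.2792  0.3639 -6.8935] w59.939
```

```bash
cat >> h.py <<'E'
def place(xy,a,zt,hi=.2,F=5,up=.12):
    """zt: expected TCP z at contact"""
    q=qdown(a); move_pose([*xy,max(hi,zt+.05)],q); wait(.05)
    movel([*xy,zt+.012],v=.15); wait(.15); rep("pre")
    hit=movel([*xy,zt-.006],v=.02,until_force=F); rep("hit %s"%hit)
def release(up=.1):
    p=np.array(get_tcp_pos()); command_gripper(1.0); rep("open"); movel([p[0],p[1],p[2]+up],v=.2)
E
python3 - <<'E'
from h import *
place(wall(0,0),WY,.062); print(wall(0,0))
E
```

```text
pre t8.75 [0.6229 0.0361 0.0752] F [-0.0061 -0.1987 -4.9228] w60.158
hit True t9.38 [0.622  0.0361 0.0619] F [-0.3933  0.1083  4.813 ] w59.855
[0.6221 0.0361]
```

```bash
python3 - <<'E'
from h import *
release(.06)
p=wall(0,.04); move_pose([*p,.33],qdown(WY)); wait(.1); snap("w2"); rep()
move_pose([.45,-.30,.26],qdown(0.0)); wait(.1); snap("a1"); rep(); print(get_joint_pos())
E
python3 - <<'E'
import cv2,numpy as np
a=cv2.imread("pics/w2.png")
f=lambda im,x,y,w,h,s:cv2.resize(im[y:y+h,x:x+w],None,fx=s,fy=s,interpolation=cv2.INTER_NEAREST)
cv2.imwrite("pics/z4.png",np.hstack([f(a,235,40,100,140,4),f(a,235,170,100,140,4)]))
E
```

```text
open t10.00 [0.6205 0.036  0.0606] F [ 0.044  -0.3432  0.0869] w87.761
 t11.47 [0.6151 0.0752 0.3272] F [ 0.3812 -1.7024 -0.9156] w87.864
 t13.16 [ 0.4507 -0.2994  0.2601] F [ 0.5165  0.6019 -0.0076] w87.566
[-0.6083  0.2561  1.7813  0.0001  1.1038 -0.6098]
```

View pics/z4.png

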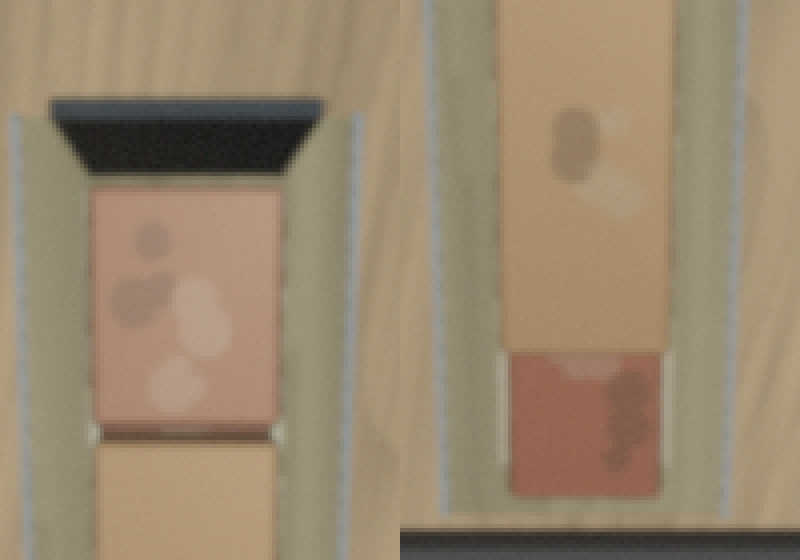

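View pics/a1.png

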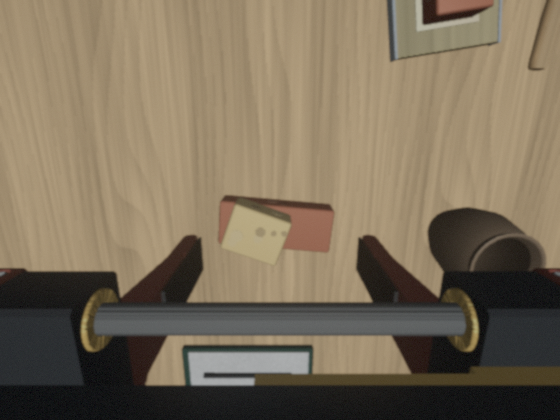

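The gap between brick_c and the fixed half measures about 4.8 px, roughly 6 mm, and the faces look flush. In a1 the half brick lies on brick_a around (256,232), so I'll zoom in on it.

Run:
```python
import cv2,numpy as np
a=cv2.imread("pics/a1.png")
cv2.imwrite("pics/z5.png",cv2.resize(a[185:275,205:345],None,fx=5,fy=5,interpolation=cv2.INTER_NEAREST))
```

```text
(no output)
```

View pics/z5.png

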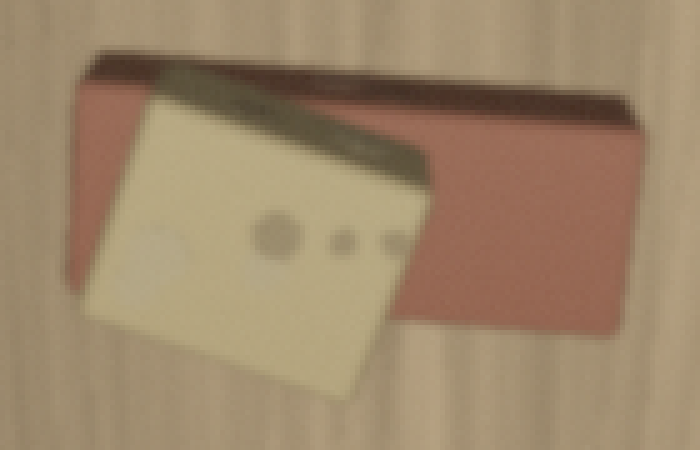

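Run:
```python
from h import *
im,K,T=load("a1")
f=lambda l:[(205+x/5-.5,185+y/5-.5) for x,y in l]
for z,l in((.076,[(152,95),(430,190),(350,402),(85,315)]),(.038,[(78,82),(643,130),(618,337),(67,292)])):
    print(cast(K,T,f(l),z)[:,:2])
    W,c,a,b,d,r,px=face(im,K,T,f(l),z,w=3.); print(W,c,"v",a,"u",b,d,r,(px-[205,185]+.5)*5)
```

```text
[[ 0.3999 -0.3206]
 [ 0.4645 -0.3437]
 [ 0.4456 -0.3985]
 [ 0.3817 -0.3756]]
[[ 0.4001 -0.3205]
 [ 0.4657 -0.3444]
 [ 0.4446 -0.3978]
 [ 0.3805 -0.3747]] [ 0.4227 -0.3594] v 1.2082854966382275 u -0.34803374567501266 (np.float64(0.05751715424771625), np.float64(0.06900936506196413)) [(40, 0.11), (40, 0.18), (40, 0.15), (40, 0.09)] [[153.1999  94.4519]
 [435.2072 193.0432]
 [346.1757 399.4911]
 [ 79.6417 311.3761]]
[[ 0.3754 -0.3275]
 [ 0.5209 -0.3401]
 [ 0.517  -0.3981]
 [ 0.3696 -0.3854]]
[[ 0.3735 -0.3268]
 [ 0.5226 -0.3404]
 [ 0.5175 -0.3989]
 [ 0.3702 -0.3855]] [ 0.4459 -0.3629] v 1.499600266553611 u -0.09081063186453846 (np.float64(0.05871280430875489), np.float64(0.1488528227020172)) [(27, 0.15), (40, 0.12), (16, 0.16), (31, 0.02)] [[ 70.2952  79.182 ]
 [649.4324 131.3533]
 [619.7716 339.7177]
 [ 69.0232 292.374 ]]
```

Run:
```python
from h import *
pick([.4228,-.3594],1.226,.0445,up=.15)
place(wall(0,-.117),WY,.0622,F=5); print(wall(0,-.117))
```

```text
low t15.51 [ 0.4233 -0.3598  0.0453] F [0.2011 0.6037 0.0303] w88.039
[ 0.0008 -0.      0.      0.0002]
grip t16.06 [ 0.4229 -0.3596  0.0447] F [-0.5568 -0.4841  2.373 ] w59.883
lift t16.98 [ 0.422  -0.3587  0.1988] F [ 0.497   0.0533 -3.237 ] w59.784
pre t19.64 [ 0.6408 -0.0797  0.0754] F [-0.2874  0.8845 -2.8711] w60.058
hit True t20.26 [ 0.6399 -0.0795  0.0625] F [-0.6257  0.718   4.2119] w60.035
[ 0.64   -0.0795]
```

Run:
```python
from h import *
release(.06)
p=wall(0,-.0); move_pose([*p,.33],qdown(WY)); wait(.1); snap("w3"); rep()
a=1.48; move_pose([.416,-.36,.28],qdown(a)); wait(.1); snap("a2"); rep(); print(get_joint_pos())
a=cv2.imread("pics/w3.png");b=cv2.imread("pics/a2.png")
f=lambda im,x,y,w,h,s:cv2.resize(im[y:y+h,x:x+w],None,fx=s,fy=s,interpolation=cv2.INTER_NEAREST)
cv2.imwrite("pics/z6.png",np.hstack([f(a,235,80,100,110,4),f(a,235,190,100,110,4)]))
```

```text
open t20.88 [ 0.6389 -0.0794  0.0617] F [ 0.5587 -0.2741 -0.0283] w88.021
 t22.43 [0.6215 0.0353 0.3276] F [-0.3305  0.2482  0.1617] w87.801
 t24.40 [ 0.4164 -0.3596  0.28  ] F [-0.0842 -0.6236 -0.747 ] w87.794
[-0.734   0.2493  1.7414  0.0001  1.1509 -2.2146]
```

View pics/z6.png

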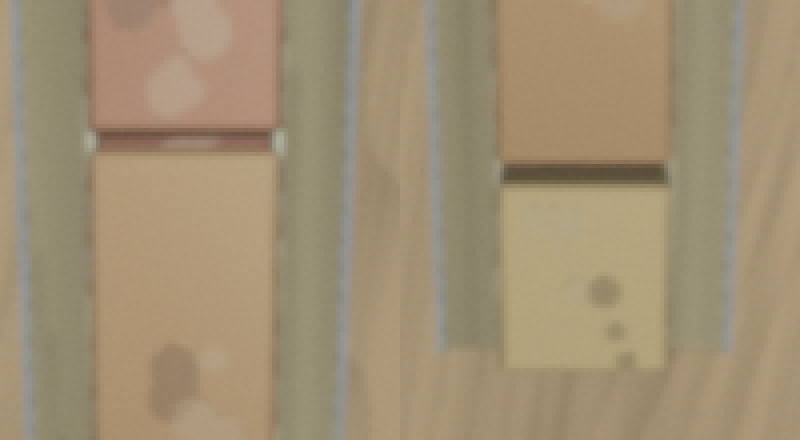

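View pics/a2.png

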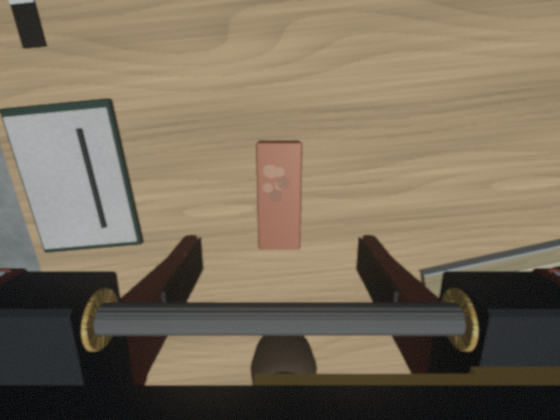

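Run:
```python
from h import *
im,K,T=load("w3")
x0=lambda c,oy:(c-oy)
def wl(P): 
    c,s=np.cos(WY),np.sin(WY); d=P[:,:2]-W0; return np.c_[c*d[:,0]+s*d[:,1],-s*d[:,0]+c*d[:,1]]*1000
# column profile medians over cols 262..300
g=np.median(im[:,264:298].astype(float),axis=1)
for r0,r1 in((108,122),(226,242),(277,287)):
    print([(r,int(g[r].sum())) for r in range(r0,r1)])
f=lambda l:[(x,y) for x,y in l]
for nm,cor in(("fh",[(257,55),(305.5,55),(304,111.5),(257.5,112)]),("c",[(258.5,118),(303.5,117),(301,230.5),(259.8,231)]),("h",[(260,236.5),(301.5,236),(301,282),(260.5,282.2)])):
    W,c,a,b,d,r,px=face(im,K,T,cor,.094,w=2.5); print(nm,wl(W),wl(c[None]),np.degrees(a-np.pi/2-WY),np.degrees(b-WY),d,r)
im,K,T=load("a2")
W,c,a,b,d,r,px=face(im,K,T,[(257,143),(301,142),(300,249),(258,249)],.038,w=3); print("a",W,c,a,b,d,r,px)
```

```text
[(108, 438), (109, 437), (110, 425), (111, 390), (112, 323), (113, 272), (114, 302), (115, 341), (116, 350), (117, 356), (118, 403), (119, 445), (120, 461), (121, 464)]
[(226, 410), (227, 410), (228, 407), (229, 393), (230, 341), (231, 263), (232, 227), (233, 228), (234, 241), (235, 294), (236, 377), (237, 437), (238, 466), (239, 472), (240, 473), (241, 473)]
[(277, 464), (278, 463), (279, 463), (280, 460), (281, 449), (282, 421), (283, 410), (284, 412), (285, 409), (286, 412)]Traceback (most recent call last):
  File "<stdin>", line 12, in <module>
  File "h.py", line 56, in face
    c,res=quadfit(im,cor,**k); W=cast(K,T,c,z)[:,:2]
          ~~~~~~~^^^^^^^^^^^^
  File "h.py", line 46, in quadfit
    vx,vy,x0,y0=cv2.fitLine(pts,cv2.DIST_HUBER,0,.01,.01).ravel()
                ~~~~~~~~~~~^^^^^^^^^^^^^^^^^^^^^^^^^^^^^^
cv2.error: OpenCV(4.12.0) /io/opencv/modules/imgproc/src/linefit.cpp:618: error: (-215:Assertion failed) npoints2 >= 0 || npoints3 >= 0 in function 'fitLine'
```

Run:
```python
from h import *
im,K,T=load("w3")
def wl(P): 
    c,s=np.cos(WY),np.sin(WY); d=P[:,:2]-W0; return np.c_[c*d[:,0]+s*d[:,1],-s*d[:,0]+c*d[:,1]]*1000
print(wl(cast(K,T,[(281,112.),(281,117.7),(281,230.2),(281,235.8),(281,281.8)],.094)))
# left/right edges of each block by steepest gradient in the row means
for nm,r0,r1 in(("fh",60,108),("c",122,170),("c",175,226),("h",240,278)):
    s=im[r0:r1].astype(float)
    for m in((r0+r1)//2,):
        L=[];Rr=[]
        for r in range(r0,r1):
            g=np.linalg.norm(np.diff(cv2.GaussianBlur(im[r-1:r+2].astype(np.float32),(0,0),.7)[1],axis=0),axis=1)
            L.append((253+np.argmax(g[253:264])+.5,r));Rr.append((297+np.argmax(g[297:310])+.5,r))
        l=wl(cast(K,T,L,.094));q=wl(cast(K,T,Rr,.094)); print(nm,np.median(l[:,0]),np.median(q[:,0]),l[:,0].std(),q[:,0].std())
im,K,T=load("a2")
W,c,a,b,d,r,px=face(im,K,T,[(257,143),(301,142),(300,249),(258,249)],.038,w=3); print("a",W,c,a,b,d,r,px)
```

```text
[[  -0.3565   81.1792]
 [  -0.3476   74.4765]
 [  -0.1511  -72.1382]
 [  -0.1403  -80.23  ]
 [  -0.0468 -149.9971]]
fh -28.179153673630246 26.812163315078635 0.3905158440269082 0.36108336231705335
c -28.308854554170047 26.965246003502827 0.41126153581089253 0.37034827894164973
c -28.142626696213373 26.85856274522106 0.4007286911883419 0.5804175971816056
h -28.839492741426042 27.04282900190151 0.42702156927497376 0.32051139444714444
a [[ 0.3695 -0.3874]
 [ 0.3749 -0.3266]
 [ 0.522  -0.3402]
 [ 0.5168 -0.3998]] [ 0.4458 -0.3635] 3.053521917974172 1.483108073175259 (np.float64(0.14781310948460055), np.float64(0.06044020858711584)) [(40, 0.02), (40, 0.2), (40, 0.02), (40, 0.22)] [[254.9424 142.6984]
 [302.5988 142.6359]
 [300.194  249.3824]
 [257.7554 249.4718]]
```

Run:
```python
from h import *
pick([.4459,-.3633],1.482,.006,lift=.15)
p=wall(0,-.16); move_pose([*p,.33],qdown(WY)); wait(.15); snap("w4"); rep()
a=cv2.imread("pics/w4.png")
cv2.imwrite("pics/z7.png",cv2.resize(a[20:160,220:345],None,fx=4,fy=4,interpolation=cv2.INTER_NEAREST))
```

```text
low t26.29 [ 0.4464 -0.3637  0.0068] F [ 0.0928 -1.1176  0.1892] w87.883
[ 0.0008 -0.      0.      0.0001]
grip t26.84 [ 0.4459 -0.3632  0.0061] F [0.2244 0.5718 2.6781] w60.362
lift t27.71 [ 0.4449 -0.3625  0.1486] F [-0.3264  0.7105 -7.7858] w60.151
 t29.52 [ 0.6462 -0.1226  0.3295] F [-0.5079 -1.2854 -7.1619] w59.879
```

View pics/w4.png

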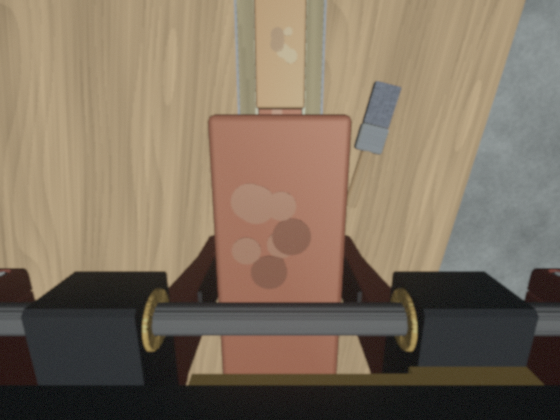

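View pics/z7.png

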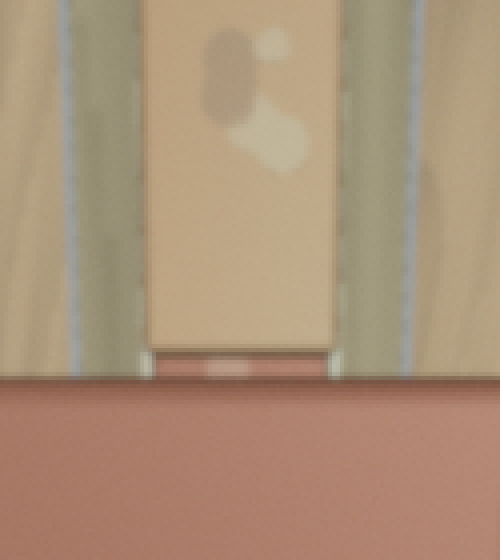

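Run:
```python
from h import *
p=wall(0,-.235); move_pose([*p,.33],qdown(WY)); wait(.2); snap("w5"); rep()
a=cv2.imread("pics/w5.png")
cv2.imwrite("pics/z8.png",cv2.resize(a[0:130,220:345],None,fx=4,fy=4,interpolation=cv2.INTER_NEAREST))
g=np.median(a[:,264:298].astype(float),axis=1).sum(1)
for r0,r1 in((35,65),(96,124)): print([(r,int(g[r])) for r in range(r0,r1)])
```

```text
t30.17 [ 0.658  -0.1953  0.3301] F [ 0.4708 -0.2568 -7.1479] w60.266
[(35, 491), (36, 493), (37, 493), (38, 491), (39, 475), (40, 426), (41, 345), (42, 249), (43, 171), (44, 142), (45, 139), (46, 139), (47, 173), (48, 288), (49, 415), (50, 492), (51, 529), (52, 540), (53, 542), (54, 544), (55, 546), (56, 547), (57, 547), (58, 548), (59, 548), (60, 548), (61, 549), (62, 549), (63, 549), (64, 548)]
[(96, 541), (97, 541), (98, 539), (99, 539), (100, 541), (101, 541), (102, 542), (103, 541), (104, 541), (105, 540), (106, 539), (107, 539), (108, 538), (109, 530), (110, 499), (111, 425), (112, 322), (113, 251), (114, 227), (115, 255), (116, 296), (117, 320), (118, 339), (119, 358), (120, 378), (121, 397), (122, 406), (123, 410)]
```

View pics/z8.png

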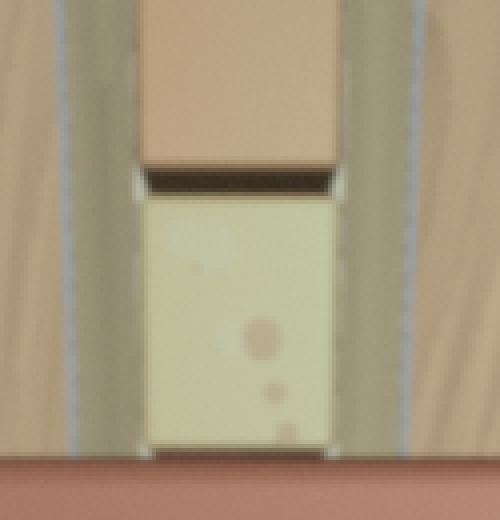

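Run:
```python
from h import *
def wl(P): 
    c,s=np.cos(WY),np.sin(WY); d=P[:,:2]-W0; return np.c_[c*d[:,0]+s*d[:,1],-s*d[:,0]+c*d[:,1]]*1000
im,K,T=load("w5"); print(wl(cast(K,T,[(281,41.3),(281,48.4),(281,111.4)],.094)))
im,K,T=load("w4"); print(wl(cast(K,T,[(281,106.8)],.094)))
# bottom-course joint in w1, same half-level method
im,K,T=load("w1"); g=np.median(im[:,268:300].astype(float),axis=1).sum(1)
print([(r,int(g[r])) for r in range(194,210)],[(r,int(g[r])) for r in range(288,300)])
im,K,T=load("w2"); g=np.median(im[:,264:298].astype(float),axis=1).sum(1)
print([(r,int(g[r])) for r in range(138,156)],[(r,int(g[r])) for r in range(252,264)])
```

```text
[[   1.9286  -74.077 ]
 [   1.9512  -81.583 ]
 [   2.1633 -152.0512]]
[[  1.4546 -73.0273]]
[(194, 325), (195, 324), (196, 324), (197, 321), (198, 331), (199, 403), (200, 481), (201, 506), (202, 474), (203, 397), (204, 331), (205, 335), (206, 353), (207, 359), (208, 359), (209, 359)] [(288, 333), (289, 334), (290, 335), (291, 333), (292, 334), (293, 343), (294, 365), (295, 394), (296, 407), (297, 410), (298, 416), (299, 421)]
[(138, 433), (139, 432), (140, 431), (141, 428), (142, 428), (143, 425), (144, 407), (145, 361), (146, 319), (147, 301), (148, 253), (149, 242), (150, 309), (151, 386), (152, 434), (153, 452), (154, 455), (155, 456)] [(252, 410), (253, 408), (254, 409), (255, 408), (256, 403), (257, 387), (258, 364), (259, 360), (260, 358), (261, 348), (262, 340), (263, 339)]
```

Run:
```python
from h import *
d=np.load("pics/w5.npz"); im,K,T=load("w5")
for r in (114,115,117): 
  P=cast(K,T,[(281,r)],d["p"][2]-.006+.038); print(r,(Rq(d["q"]).T@(P[0]-d["p"]))*1000)
place(wall(0,-.078),WY,.1003,hi=.2); print(wall(0,-.078))
```

```text
114 [  0.8835 -74.6345 -31.9735]
115 [  0.8843 -74.2493 -31.9736]
117 [  0.886  -73.477  -31.9739]
pre t31.93 [ 0.6351 -0.0412  0.1138] F [ 0.2878 -0.2626 -7.0189] w60.080
hit True t32.57 [ 0.6339 -0.041   0.1   ] F [-0.7488 -0.197   4.1407] w59.759
[ 0.634 -0.041]
```

Run:
```python
from h import *
release(.06)
p=wall(0,.0); move_pose([*p,.36],qdown(WY)); wait(.1); snap("w6"); rep()
move_pose([.392,.377,.28],qdown(1.16)); wait(.15); snap("b1"); rep(); print(get_joint_pos())
a=cv2.imread("pics/w6.png")
cv2.imwrite("pics/z9.png",np.hstack([cv2.resize(a[y:y+120,230:330],None,fx=4,fy=4,interpolation=cv2.INTER_NEAREST) for y in(60,180)]))
```

```text
open t33.19 [ 0.6321 -0.0408  0.0982] F [-0.1507  0.5802 -1.2947] w88.044
 t34.67 [0.6214 0.0355 0.3573] F [ 0.2882 -0.1553  0.234 ] w87.745
 t36.42 [0.3927 0.3765 0.2801] F [ 0.2601 -0.765  -0.5862] w88.452
[ 0.7425  0.2393  1.7544 -0.      1.1476 -0.4159]
```

View pics/z9.png

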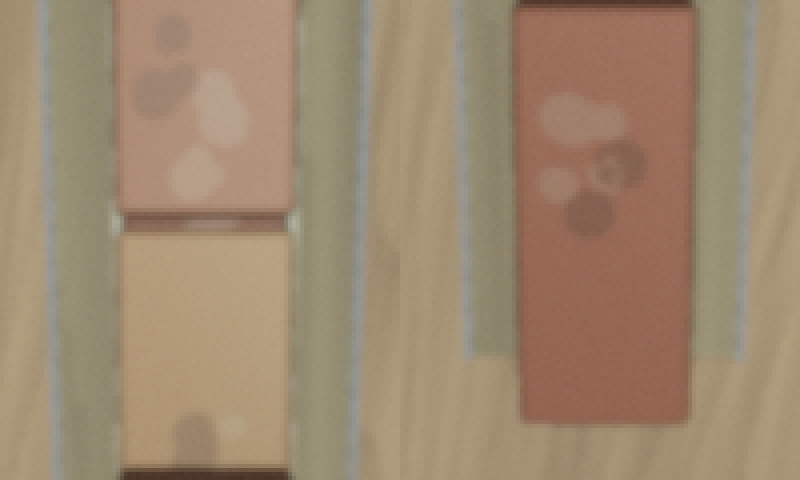

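View pics/b1.png

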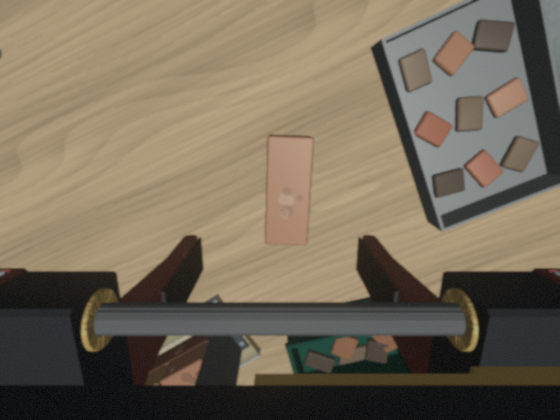

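Run:
```python
from h import *
def wl(P): 
    c,s=np.cos(WY),np.sin(WY); d=P[:,:2]-W0; return np.c_[c*d[:,0]+s*d[:,1],-s*d[:,0]+c*d[:,1]]*1000
im,K,T=load("w6")
cv=lambda x,y:((x-400)/4+230-.5,y/4+180-.5)
print(wl(cast(K,T,[cv(516,8),cv(696,8),cv(690,424),cv(520,424)],.132)))
W,c,a,b,d,r,px=face(im,K,T,[cv(516,8),cv(696,8),cv(690,424),cv(520,424)],.132,w=3); print(wl(W),wl(c[None]),d,a-np.pi/2-WY,b-WY)
im,K,T=load("b1")
W,c,a,b,d,r,px=face(im,K,T,[(268.5,137),(313,137),(307.5,244),(265,243)],.038,w=3); print("b",W,c,a-np.pi/2,b,d,r,px)
cv2.imwrite("pics/z10.png",cv2.resize(cv2.polylines(cv2.resize(im[120:260,240:340],None,fx=4,fy=4,interpolation=0),[((px-[240,120]+.5)*4).astype(int).reshape(-1,1,2)],True,(0,255,0)),None,fx=1,fy=1))
```

```text
[[ -28.8527   -3.4995]
 [  28.2746   -3.4407]
 [  29.2728 -150.9712]
 [ -30.0972 -151.1472]]
[[ -30.6389   -3.3904]
 [  30.1268   -3.3713]
 [  29.3875 -151.2818]
 [ -30.6915 -151.2817]] [[ -0.454  -77.3313]] (np.float64(0.14790148337648143), np.float64(0.06042233370258164)) -0.002677284302670141 0.00015785734375403648Traceback (most recent call last):
  File "<stdin>", line 9, in <module>
  File "h.py", line 56, in face
    c,res=quadfit(im,cor,**k); W=cast(K,T,c,z)[:,:2]
          ~~~~~~~^^^^^^^^^^^^
  File "h.py", line 46, in quadfit
    vx,vy,x0,y0=cv2.fitLine(pts,cv2.DIST_HUBER,0,.01,.01).ravel()
                ~~~~~~~~~~~^^^^^^^^^^^^^^^^^^^^^^^^^^^^^^
cv2.error: OpenCV(4.12.0) /io/opencv/modules/imgproc/src/linefit.cpp:618: error: (-215:Assertion failed) npoints2 >= 0 || npoints3 >= 0 in function 'fitLine'
```

Run:
```python
from h import *
im,K,T=load("b1")
lab=cv2.cvtColor(im.astype(np.float32)/255,cv2.COLOR_BGR2LAB)*[2,6,3]
lab=lab.astype(np.float32)
W,c,a,b,d,r,px=face(lab,K,T,[(268.5,137),(313,137),(307.5,244),(265,243)],.038,w=3); print("b",W,c,a-np.pi/2,b,d,r,px)
m=(lab[...,1]>lab[175:200,275:300,1].mean()*.62).astype(np.uint8); m[:, :240]=0;m[:,340:]=0;m[:120]=0;m[260:]=0
ct=max(cv2.findContours(m,0,2)[0],key=cv2.contourArea); rr=cv2.minAreaRect(cast(K,T,ct[:,0].astype(float),.038)[:,:2].astype(np.float32)); print("mask",rr)
cv2.imwrite("pics/z10.png",cv2.polylines(cv2.resize(im[120:260,240:340],None,fx=4,fy=4,interpolation=0),[((px-[240,120]+.5)*4).astype(int).reshape(-1,1,2)],True,(0,255,0)))
```

```text
b [[0.3391 0.3827]
 [0.3629 0.4369]
 [0.4969 0.3726]
 [0.471  0.3194]] [0.4175 0.3779] 1.1230331739620842 1.1373366813745773 (np.float64(0.1475092644998143), np.float64(0.05919490513277483)) [(34, 0.03), (40, 0.18), (40, 0.17), (40, 0.21)] [[267.1844 136.5169]
 [313.6151 136.5991]
 [306.6646 244.8812]
 [264.516  243.2457]]
mask ((0.4169803261756897, 0.378024160861969), (0.05953729525208473, 0.14947837591171265), 64.3092269897461)
```

View pics/z10.png

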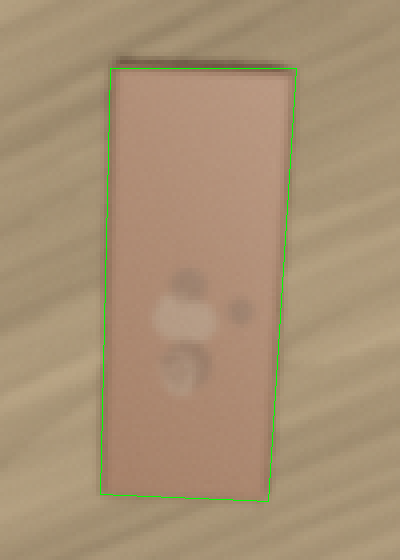

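Run:
```python
from h import *
pick([.4174,.3779],1.123,.006,lift=.24)
place(wall(0,.0782),WY,.1003,hi=.24); print(wall(0,.0782))
```

```text
low t38.31 [0.4179 0.3783 0.0069] F [-0.7204  0.2848 -0.7537] w87.984
[-0.0001  0.     -0.      0.0008]
grip t38.86 [0.4175 0.3781 0.0061] F [ 0.0198 -0.4841  1.6678] w59.942
lift t40.17 [0.4167 0.3772 0.2386] F [-0.0677  0.0556 -6.2329] w59.856
pre t42.62 [0.611  0.1135 0.1135] F [ 0.0633 -0.4337 -6.5911] w59.589
hit True t43.25 [0.61   0.1133 0.1   ] F [-0.75    0.5005  4.1993] w59.962
[0.6101 0.1134]
```

Run:
```python
from h import *
release(.08)
p=wall(0,-.0); move_pose([*p,.36],qdown(WY)); wait(.1); snap("w7"); rep()
move_pose([.35,.35,.35],qdown(1.0)); wait(.2); rep()
for n in("scene","side"): cv2.imwrite(f"pics/{n}1.png",read_camera(n)[:,:,::-1])
a=cv2.imread("pics/w7.png")
cv2.imwrite("pics/z11.png",np.hstack([cv2.resize(a[y:y+140,230:330],None,fx=4,fy=4,interpolation=cv2.INTER_NEAREST) for y in(30,160)]))
s=cv2.imread("pics/side1.png");c=cv2.imread("pics/scene1.png")
cv2.imwrite("pics/z12.png",np.hstack([cv2.resize(s[160:310,230:360],None,fx=3,fy=3),cv2.resize(c[150:300,220:360],None,fx=3,fy=3)[:450]]))
```

```text
open t43.88 [0.6084 0.1131 0.0985] F [ 0.5016  1.6768 -0.241 ] w87.584
 t45.38 [0.6211 0.0368 0.3572] F [-0.1744 -0.9974 -0.023 ] w87.956
 t47.12 [0.3507 0.3496 0.3499] F [-0.3937  1.2531 -0.6999] w87.794
```

View pics/z11.png

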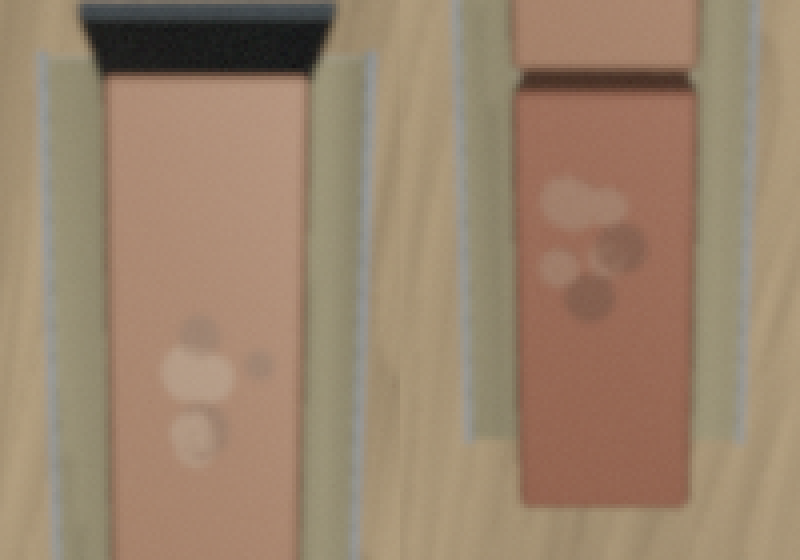

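View pics/z12.png

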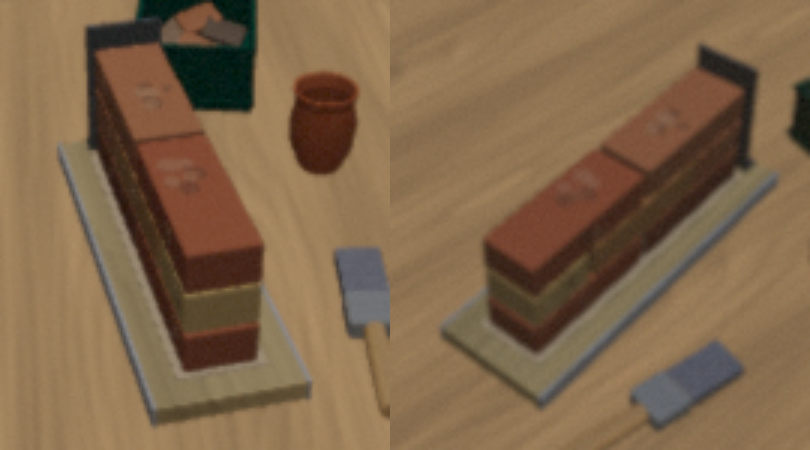

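View pics/scene1.png

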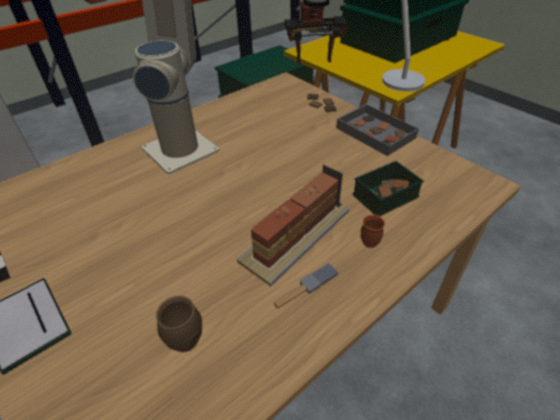

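Run:
```python
from h import *
def wl(P): 
    c,s=np.cos(WY),np.sin(WY); d=P[:,:2]-W0; return np.c_[c*d[:,0]+s*d[:,1],-s*d[:,0]+c*d[:,1]]*1000
im,K,T=load("w7")
print(wl(cast(K,T,[(281,30+75/4-.5),(281,160+66/4-.5),(281,160+90/4-.5),(281,160+507/4-.5)],.132))[:,1])
job_done(); print(get_time())
```

```text
[ 151.5824    4.8353   -2.8653 -150.8976]
the job is handed in; nothing more can be done
the job is handed in; nothing more can be done
```

The wall is closed and the job is handed in, at about 47 s of the 72 s allowed. I laid the buff brick and then the half brick in the second course, then the red and the pale brick on top. Each was lowered at 2 cm/s and released once it touched down, with a change of about 10 N at the wrist.

**What the last checks showed:**
- **Third course:** the pale brick's top edges measured at +151.6 and +4.8 mm along the wall, the red brick's at -2.9 and -150.9 mm. Against the planned ±3 and ±153 mm, that is within about 2 mm.
- **Third-course gap:** it measured 7.7 mm between the visible top edges. The brick edges appear slightly rounded, which I estimate adds about 1.5 mm, so the real gap is close to 6 mm.
- **Second course:** corrected the same way, the gaps are about 5.2 mm at the fixed half brick and 6.0–6.6 mm at the loose half brick. The views disagreed by about 1–2 mm, so the buff brick may sit up to 1 mm too far towards the end plate.
- **Faces and flatness:** the faces looked flush to within about 1 mm. The contact heights matched the course heights, so every brick should be flat, and no tilt is visible.
- **Jar, beaker, crate and brush:** all four look unmoved in the final scene picture, judged by eye. The arm ended clear of everything.

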